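Index the rangefinder carriage one hole along its test rail

ROBOT

A 6-joint arm with a two-finger parallel gripper is mounted at the origin on the work surface. World frame = base frame: x ahead of the robot, y to its left, z up, the work surface at z = 0. Lengths are in m, angles in degrees, forces in N, time in s.
With the tool pointing down it reaches from about 0.4 to 0.825 m from the base axis. Payload 7 kg.
Tool frame: the origin (TCP) lies at the very end of the fingers, on their centre line; the grasp point (between the pads) lies hold_point_z behind it (hold_point_z is the distance from the TCP to the grasp point, in m); z points along the fingers, y is the direction in which the jaws open and shut (so a half turn about z gives the same grasp; the last joint's range is limited). The gripper opens to 88 mm and grips with 3 to 60 N. Pads are 19 mm wide; open, the fingers measure 130 mm over their backs; the gripper's body (78 mm by 193 mm) begins 47 mm behind the grasp point.
Start: joints at [-49.154, 20.546, 0.682, 0, -70.136, -16.507], TCP at [0.278, -0.615, 0.227] pointing down, gripper open.
Joint ranges: [-176.03, 176.03], [-82.01, 121.73], [-58.28, 71.71], [-173.87, 95.51], [-174.79, -0.11], [-173.66, 173.66]. Speed limits (degrees/s): [136.94, 136.94, 172.46, 180, 180, 180].

INTERFACE

Orientations are given as [roll, pitch, yaw] about the fixed x, y, z axes, in that order (R = Rz(yaw) Ry(pitch) Rx(roll)).
In Python, from plant import get_obs, snapshot, close_job, hold_point_z gives the robot as it stands. The module is installed in compiled form; this text tells all that it offers.
- The arm moves only by the tool jog_arm, never from a script. Its argument "commands" is a list of rows, each a list of 4 numbers: the shift along the world's x, y, z in mm, then the turn about the world's z in degrees. In form: [[x, y, z, turn], ...]. A call has exactly 10 rows; each row shifts and turns the commanded pose from where the row before left it; what a row does not reach is not made up. A row lasts 1/12 s, in which the tool goes at most 41.7 mm and 7.16 degrees, less where a joint would pass 70% of its speed; a pose out of reach is approached as far as the arm can. A call is refused whole if a number of a shift passes 41.7 or a number of a turn 7.16, either way. A call with a gripper value outside its range is refused whole. "fingers" is the finger opening in mm, from 0 to 87.6, set as the call begins (left out, the last holds). The fingers move at their own pace and stop on an object; the grip force is fixed at half the most. Time passes only in rows, so rows that do not move let the fingers close, or fill a call up. It gives the time, the measured TCP pose, the force and the opening at its end, in the units of the state.
- get_obs(): the state, without advancing time (a new reading comes with each control period).
- snapshot(name): name is "scene" or "top"; returns a dict with "image" (384x512x3 uint8, red, green, blue), "fov_y" (degrees; the focal length in pixels is half the picture's height over the tangent of half this angle, whatever the lens; pixels are square), "cx", "cy" (the principal point, pixels), "rvec" (rotation vector, rad) and "tvec" (3), from world to camera coordinates, as OpenCV has them. Camera axes: x right, y down, z forward; pixel columns grow to the right and rows downward; lengths in m; the calibration is good to about 2 mm. A picture is of the moment at which its call begins. There is no depth.
- close_job(): hands the job in, once; it reports no verdict.
The state is a dict: "clock": time; "joint_pos": joint angles; "qvel": joint speeds; "tau": joint torques, N m; "tool_pos": TCP position; "orientation": TCP orientation; "force": force on the tool from outside, world axes, zero at the start; "moment": the same for the moment, N m; "opening": finger opening in m.
Only numpy, scipy, OpenCV 4.12 (cv2) and the standard library are available. Lean on these libraries where they do the work, as an engineer would, in place of code of your own. Each camera call takes 0.05 s, during which the arm holds its last target.

TASK

Bring the rangefinder one hole closer to the upright white target board: pull up the spring plunger's knob, slide the carriage along its rail to the very next hole on the board's side, and let the pin snap fully home there. Never force the pin sideways against the strip or ram it into the hole's edge, leave the board and the other things on the table where they are, and let go at the end.

Things in the scene. Friction and masses are not known exactly. Their poses are not given: they have to be found in the camera images.
- rail: Test rail fixed to the table: base plate 150 (x) x 360 (y) x 12 mm, origin at its underside's centre; carriage slides along its own y. At own x = +45 mm a steel strip (24 mm wide, top 28 mm up) with a row of 11 mm square holes: one at y = 0, the next on either side 42 to 64 mm away (in inserts clamped by hand with a black thumb screw: place differs, not measured), and at +-107 mm, one hole too far.
- carriage (a joint): Carriage position along the rail's own +y, m; 0 at the start, pin in the middle hole; range +-0.118. Slides with 2 N of friction, about 4 N with the pin resting on the strip. It carries the round rangefinder (58 mm diameter, top 84 mm above the table, over rail x = -45 mm) and, on a tongue 26 mm wide (top 42 mm up), the plunger over the strip.
- plunger (a joint): How far the knob is pulled up, m: 0 fully home (pin 10 mm deep in a hole), above 0.010 the pin is clear of the strip, 0.016 the stop. Let go between holes, the pin rests on the strip at 0.010 and drops with a snap when it comes over a hole. Spring: 6.6 N down at 0, 0.3 N more per mm.
- knob_center (a point): Centre of the plunger's knob, an upright black knurled cylinder 24 mm in diameter, 22 mm high (when home: underside 58, top 80 mm above the table), above a 16 mm sleeve at rail x = +45 mm, 90 mm from the rangefinder's axis; rises with the plunger, moves with the carriage. Best pinched from above, fingers closing along the rail's y. The pin is on its axis.
- pin: Round steel locking pin of the plunger, 8 mm in diameter, on the knob's axis; origin at the centre of its lower tip, 18 mm above the table when home in a hole, 28 mm when it rests on the strip. It has about 1.5 mm of play either way in a hole; more than 22 N on it counts as forcing it.
- board_center (a point): Centre of the upright white target board, 130 mm wide, 90 mm high and 6 mm thick on a 130 x 60 x 10 mm foot, standing loose beyond one end of the rail, about 285 mm along the rail's +y or -y; the point is 50 mm above the table.
- brick_center (a point): Centre of a loose black power adapter, 55 x 120 x 32 mm, lying beyond the other end of the rail. Leave it alone.
- mouse_center (a point): Centre of a loose grey and black computer mouse, 100 x 58 x 32 mm, on the far side of the rail. Leave it alone.
- remote_center (a point): Centre of a loose black remote control, 45 x 170 x 18 mm, on the far side of the rail. Leave it alone.
Not all that is in view belongs to the job. There is more than one size of the part that bears board_center; the job needs the middle-sized.

How it is judged (in metres and radians):
On the way, in this order (a step that is already met when the one before it is completed fails the run):
1. the knob is pulled up until the pin is clear of the middle hole (value of joint plunger above 0.0098 m), for 0.1 s.
2. the pin has dropped home in the next hole on the board's side (value of joint plunger below 0.002 m and ((y of board_center in the frame of rail above 0 m and value of joint carriage between 0.037 and 0.069 m) or (y of board_center in the frame of rail below 0 m and value of joint carriage between -0.069 and -0.037 m))), for 0.2 s.
At the end, for the whole second after the job is handed in: The plunger is home (pulled up less than 2 mm) and still, its pin in the first hole next to the middle one on the board's side (carriage 37 to 69 mm from its start, towards the board); board, adapter, mouse and remote are within 20 mm of where they were (all of step 2 and linear speed of pin below 0.01 m/s and distance of each of board_center, brick_center, mouse_center, remote_center from where it was at the start of the episode below 0.02 m); the robot touches nothing.
It fails at once if the pin is forced: more than 22 N between the pin and the strip (contact force between pin and anything else above 22 N).
It fails at once if the board, adapter, mouse or remote is pushed more than 20 mm (distance of any of board_center, brick_center, mouse_center, remote_center from where it was at the start of the episode above 0.02 m).
It also fails if it takes over 45 s, if anything falls off the work surface, if the arm or the gripper's body presses on something with over 40 N, if the wrist force passes 120 N, or if a joint passes its speed limit or range.

## Working session

There is one attempt and no reset: what is moved stays moved. The work goes in short steps, Python scripts to look and compute and a tool call to move; the robot and the scene stay as the last step left them, time stands still between calls to the robot, and variables do not carry over. Pictures are saved under pics/ and viewed, and the job is handed in when it is done.

Besides the shell and the picture viewer there is one more tool, called by a JSON object that holds its "fn" and its "kwargs". jog_arm: Moves the arm, as the interface text tells. Its arguments: {"type":"object","properties":{"commands":{"type":"array","items":{"type":"array","items":{"type":"number"}}},"fingers":{"type":"number"}},"required":["commands"]}

```bash
mkdir -p pics
python3 - <<'E'
from plant import *
import cv2,pickle
print(get_obs(),hold_point_z)
for n in("scene","top"):
    s=snapshot(n);pickle.dump(s,open(n+"0.pkl","wb"));cv2.imwrite(f"pics/{n}0.png",s["image"][:,:,::-1])
    print({k:v for k,v in s.items() if k!="image"})
E
```

```text
{'clock': 0.0, 'joint_pos': array([-4.91522847e+01,  2.05919756e+01,  6.34415413e-01, -1.97941497e-02,
       -7.01360354e+01, -1.65068086e+01]), 'qvel': array([-0.11516026, -0.01279763, -0.10202572, -0.0157209 ,  0.06566468,
        0.06336129]), 'tau': array([ 1.55980331e-03, -5.82714736e+01,  2.93058157e+01,  6.99683771e+00,
        6.84496423e-03, -1.33444414e-04]), 'tool_pos': array([ 0.2779854 , -0.61456907,  0.22562249]), 'orientation': array([ 1.79904975e+02, -8.75491372e-03, -1.55665827e+02]), 'force': array([0.04633384, 0.04711676, 0.49342554]), 'moment': array([-0.03284503,  0.03864446,  0.00186419]), 'opening': 0.08777270648962544} 0.0188
{'fov_y': 42.25127530901766, 'cx': 254.20309859001514, 'cy': 190.60853603655653, 'rvec': array([ 1.76351585,  1.88526075, -0.68142582]), 'tvec': array([-0.02573047, -0.40211064,  1.67581551])}
{'fov_y': 49.29321938879335, 'cx': 254.0581693276921, 'cy': 189.98647698045076, 'rvec': array([ 2.1582443 , -2.14888752,  0.11171381]), 'tvec': array([0.0534095 , 0.55394704, 0.94039017])}
```

View pics/scene0.png

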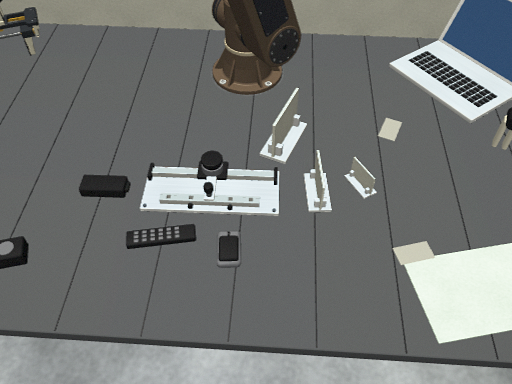

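View pics/top0.png

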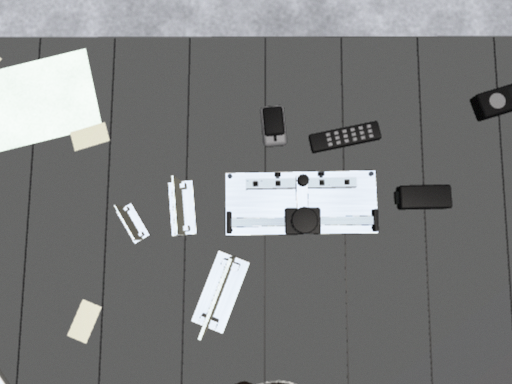

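```bash
cat > h.py <<'E'
import numpy as np,cv2
def K(s):
    f=s["image"].shape[0]/2/np.tan(np.radians(s["fov_y"])/2)
    return np.array([[f,0,s["cx"]],[0,f,s["cy"]],[0,0,1.]])
def px2w(s,u,v,z):
    R=cv2.Rodrigues(s["rvec"])[0];d=R.T@np.linalg.inv(K(s))@[u,v,1];c=-R.T@s["tvec"]
    return c+d*(z-c[2])/d[2]
def w2px(s,p): return cv2.projectPoints(np.float64(p).reshape(-1,3),s["rvec"],s["tvec"],K(s),None)[0].reshape(-1,2)
E
python3 - <<'E'
import cv2,pickle
s=pickle.load(open("top0.pkl","rb"))["image"][:,:,::-1]
cv2.imwrite("pics/tz.png",cv2.resize(s[160:250,215:390],None,fx=4.5,fy=4.5,interpolation=cv2.INTER_CUBIC))
s=pickle.load(open("scene0.pkl","rb"))["image"][:,:,::-1]
cv2.imwrite("pics/sz.png",cv2.resize(s[140:225,130:290],None,fx=5,fy=5,interpolation=cv2.INTER_CUBIC))
E
```

```text
(no output)
```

View pics/tz.png

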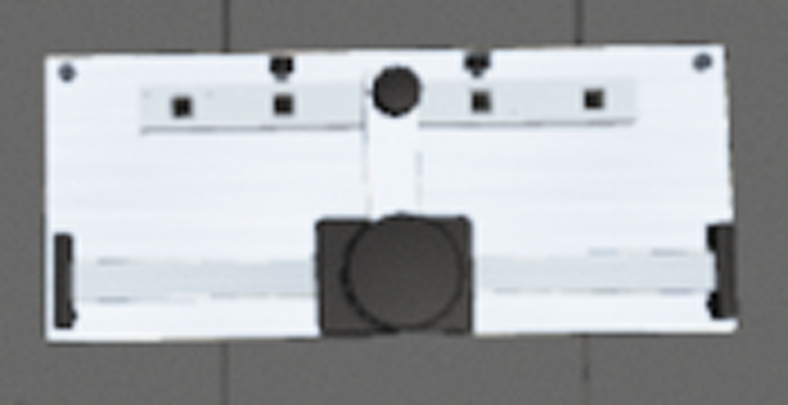

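View pics/sz.png

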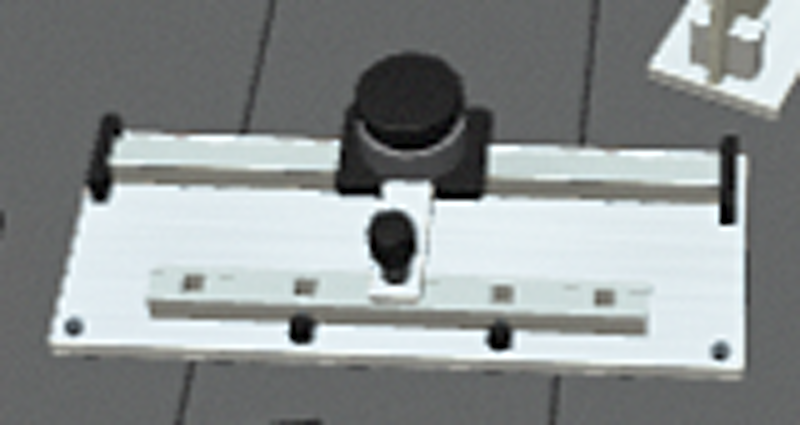

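Run:
```python
import pickle,numpy as np,cv2
from h import *
t=pickle.load(open("top0.pkl","rb"));s=pickle.load(open("scene0.pkl","rb"))
def dc(im,u,v,r=4):
    g=cv2.cvtColor(im,cv2.COLOR_RGB2GRAY).astype(float);u0,v0=int(round(u)),int(round(v))
    p=g[v0-r:v0+r+1,u0-r:u0+r+1];w=np.clip(np.percentile(p,60)-15-p,0,None)
    y,x=np.mgrid[v0-r:v0+r+1,u0-r:u0+r+1];return (w*x).sum()/w.sum(),(w*y).sum()/w.sum()
for nm,S,pts,o,k in(("top",t,[(181,107),(283,104),(481,101),(594,98)],(215,160),4.5),("scene",s,[(605,297),(503,293),(305,287),(193,283)],(130,140),5)):
    P=[]
    for x,y in pts:
        u,v=(x+.5)/k-.5+o[0],(y+.5)/k-.5+o[1]
        c=dc(S["image"],u,v,3); P.append(px2w(S,*c,.028)); print(nm,(round(u,1),round(v,1)),np.round(c,2),np.round(P[-1],4),np.round(px2w(S,u,v,.028)[:2],4))
    P=np.array(P);d=P[0]-P[3];L=np.linalg.norm(d);e=d/L;c=(P[0]+P[3])/2
    print("L",L,"centre",c,"yaw",np.degrees(np.arctan2(-e[0],e[1])),"along",(P-c)@e*0.214/L)
# knob top, rangefinder, plate corners
f=lambda x,y:((x+.5)/4.5-.5+215,(y+.5)/4.5-.5+160)
print("knob",px2w(t,*f(396,90),.080),"rf",px2w(t,*f(403,271),.084))
C=[px2w(t,*f(*q),.012) for q in((46,57),(722,46),(737,330),(47,341))];print(np.round(C,4),np.mean(C,0))
g=lambda x,y:((x+.5)/5-.5+130,(y+.5)/5-.5+140)
print("knob scene",px2w(s,*g(393,228),.080), "board foot",px2w(t,182,208,.01))
```

```text
top (254.8, 183.4) [254.97 183.32] [0.5701 0.0538 0.028 ] [0.5699 0.0542]
top (277.5, 182.7) [277.47 182.87] [0.5713 0.0012 0.028 ] [0.5716 0.0011]
top (321.5, 182.1) [321.33 182.15] [ 0.5733 -0.1014  0.028 ] [ 0.5736 -0.1018]
top (346.6, 181.4) [346.39 181.63] [ 0.5747 -0.1598  0.028 ] [ 0.5753 -0.1603]
L 0.21368251120711174 centre [ 0.57240239 -0.05298906  0.028     ] yaw 1.250688918810403 along [ 0.107       0.05423807 -0.04846364 -0.107     ]
scene (250.6, 199.0) [250.32 199.14] [0.5736 0.0535 0.028 ] [0.5731 0.0542]
scene (230.2, 198.2) [229.99 198.37] [0.5746 0.0008 0.028 ] [0.574  0.0013]
scene (190.6, 197.0) [190.42 196.99] [ 0.577 -0.102  0.028] [ 0.577  -0.1016]
scene (168.2, 196.2) [168.   196.18] [ 0.5782 -0.1605  0.028 ] [ 0.5783 -0.16  ]
L 0.21413563525152077 centre [ 0.57592767 -0.0534979   0.028     ] yaw 1.2310069536659212 along [ 0.107       0.05431788 -0.04851089 -0.107     ]
knob [ 0.57168499 -0.05240092  0.08      ] rf [ 0.48247312 -0.05463054  0.084     ]
[[ 0.5986  0.1263  0.012 ]
 [ 0.6056 -0.2318  0.012 ]
 [ 0.4561 -0.2352  0.012 ]
 [ 0.4486  0.1237  0.012 ]] [ 0.52720414 -0.05424992  0.012     ]
knob scene [ 0.57775929 -0.05191543  0.08      ] board foot [0.51276359 0.22717177 0.01      ]
```

{"fn": "jog_arm", "kwargs": {"commands": [[14.8, 28.1, 0, -1.15], [14.8, 28.1, 0, -1.15], [14.8, 28.1, 0, -1.15], [14.8, 28.1, 0, -1.15], [14.8, 28.1, 0, -1.15], [14.8, 28.1, 0, -1.15], [14.8, 28.1, 0, -1.15], [14.8, 28.1, 0, -1.15], [14.8, 28.1, 0, -1.15], [14.8, 28.1, 0, -1.15]], "fingers": 60}}

```text
clock: 0.93
tool_pos: [0.4264, -0.3324, 0.2264]
orientation: [180.0, -0.0, -167.2]
force: [0.5, -0.3, 0.3]
opening: 0.06
```

{"fn": "jog_arm", "kwargs": {"commands": [[14.8, 28.1, -7, -1.15], [14.8, 28.1, -7, -1.15], [14.8, 28.1, -7, -1.15], [14.8, 28.1, -7, -1.15], [14.8, 28.1, -7, -1.15], [14.8, 28.1, -7, -1.15], [14.8, 28.1, -7, -1.15], [14.8, 28.1, -7, -1.15], [14.8, 28.1, -7, -1.15], [14.8, 28.1, -7, -1.15]]}}

```text
clock: 1.77
tool_pos: [0.5744, -0.0515, 0.156]
orientation: [180.0, -0.0, -178.7]
force: [0.1, -0.7, 0.7]
opening: 0.0602
```

{"fn": "jog_arm", "kwargs": {"commands": [[0, 0, 0, 0], [0, 0, 0, 0], [0, 0, 0, 0], [0, 0, 0, 0], [0, 0, 0, 0], [0, 0, 0, 0], [0, 0, 0, 0], [0, 0, 0, 0], [0, 0, 0, 0], [0, 0, 0, 0]]}}

```text
clock: 2.6
tool_pos: [0.5742, -0.0532, 0.1567]
orientation: [180.0, 0.0, -178.7]
force: [1.1, 0.3, 0.6]
opening: 0.0602
```

Run:
```python
from plant import *
import cv2,pickle
from h import *
o=get_obs();print({k:o[k] for k in("clock","tool_pos","orientation","force","opening","joint_pos")})
for n in("scene","top"):
    s=snapshot(n);pickle.dump(s,open(n+"1.pkl","wb"))
    print(n,w2px(s,o["tool_pos"]))
    im=s["image"][:,:,::-1]
    a=im[120:260,140:300] if n=="scene" else im[120:260,215:390]
    cv2.imwrite(f"pics/{n}1.png",cv2.resize(a,None,fx=4,fy=4,interpolation=cv2.INTER_CUBIC))
```

```text
{'clock': 2.6, 'tool_pos': array([ 0.57415489, -0.05316037,  0.15665755]), 'orientation': array([ 1.79997337e+02,  1.11112748e-02, -1.78677436e+02]), 'force': array([1.07321484, 0.2511331 , 0.59722562]), 'opening': 0.060182546709217605, 'joint_pos': array([ 1.41387305e+01,  1.45390553e+01, -1.75725361e+01, -1.56283612e-04,
       -5.78769833e+01, -1.02816083e+02])}
scene [[205.66444528 163.25831137]]
top [[306.77338011 173.03967542]]
```

View pics/scene1.png

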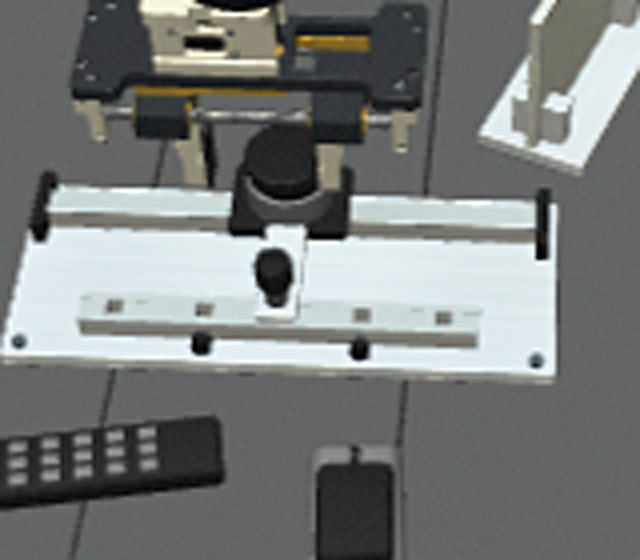

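View pics/top1.png

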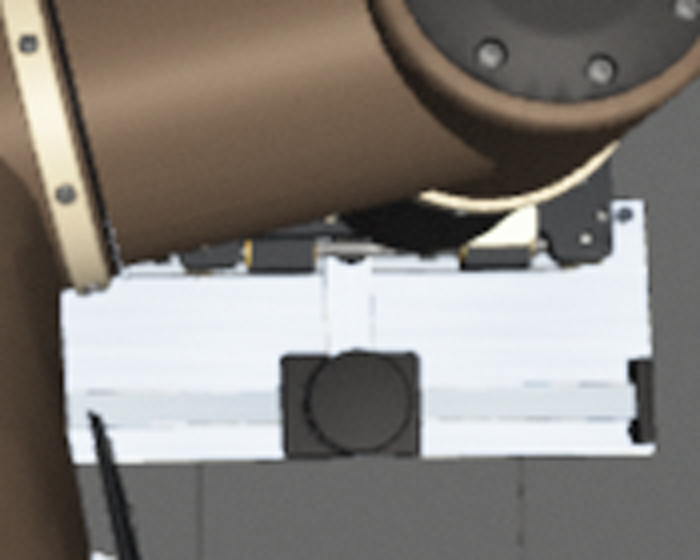

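Run:
```python
import pickle
from h import *
for n,b in(("scene",(200,216,180,196)),("top",(295,311,172,190))):
    s=pickle.load(open(n+"0.pkl","rb"));g=cv2.cvtColor(s["image"],cv2.COLOR_RGB2GRAY)
    u0,u1,v0,v1=b
    print(n);print(g[v0:v1,u0:u1])
    for z in(.058,.080):
      ang=np.linspace(0,2*np.pi,60)
      p=w2px(s,np.c_[.574+.012*np.cos(ang),-.053+.012*np.sin(ang),0*ang+z]);print(z,p.min(0),p.max(0),p.mean(0))
```

```text
scene
[[239 238 240 240 241 240 237 244 242 242 240 238 239 237 241 231]
 [236 236 236 237 240 239 235 246 212 228 251 242 240 238 240 228]
 [235 236 236 240 232 143 103  87  69  71 114 198 246 240 240 221]
 [237 237 239 232 137  42  34  28  31  27  35  98 198 245 242 233]
 [236 236 240 229  78  27  36  36  40  39  36  33 127 229 241 223]
 [234 237 232 171  32  36  36  35  39  38  44  26  83 195 239 208]
 [234 237 226 117  29  43  40  45  43  41  37  31  46 171 241 189]
 [232 235 230 159  17  39  43  43  43  40  42  29  38 166 243 198]
 [234 235 230 163  11  26  43  50  47  33  17  17  11 156 237 182]
 [235 237 241 222   1  19  25  31  24  21  19  13   7 150 237 186]
 [236 237 241 226  56  12  18  21  19  25  27  15  33 155 227 180]
 [236 236 238 227 107   7  16  13  22  18  20   9 107 218 238 216]
 [235 235 237 240 225 105  13  15  25  20  20  36 161 244 223 218]
 [234 235 234 229 208 222  71  19  19  26  28  78 191 238 207 236]
 [223 224 223 223 230 234 127  44  54  53  45  85 194 237 186 234]
 [215 214 213 211 218 232 123  41  51  50  42 114 223 235 176 219]]
0.058 [203.84356773 1
[... 847 characters left out ...]
37  36  55  62  62  68  66  68  62  69 169 225 225]
 [205 218 216  80  20  40  57  67  72  68  63  72 143 204 225 225]
 [198 212 235 190 107  18  35  46  51  47  50 152 220 225 224 224]
 [196 209 243 238 203 148 114  35  65 124 174 229 238 225 225 225]
 [195 211 243 243 238 231 220 202 207 226 236 243 238 225 224 223]
 [174 205 242 243 243 243 243 244 244 243 243 243 232 187 186 187]
 [175 207 243 243 243 243 243 244 244 243 243 244 236 212 212 213]
 [212 212 243 244 243 243 243 244 244 243 243 243 244 241 241 241]]
0.058 [296.59702849 174.75669952] [307.18536867 185.22140974] [301.88883053 179.90121667]
0.08 [297.45613734 173.22968693] [308.29413811 183.93645998] [302.87263875 178.49311782]
```

{"fn": "jog_arm", "kwargs": {"commands": [[0, 0, -12, 0], [0, 0, -12, 0], [0, 0, -12, 0], [0, 0, -12, 0], [0, 0, -12, 0], [0, 0, -12, 0], [0, 0, -12, 0], [0, 0, -10, 0], [0, 0, -6, 0], [0, 0, -4, 0]]}}

```text
clock: 3.53
tool_pos: [0.5739, -0.053, 0.0517]
orientation: [-180.0, -0.1, -178.7]
force: [0.7, -0.6, 0.2]
opening: 0.0602
```

{"fn": "jog_arm", "kwargs": {"commands": [[0, 0, 0, 0], [0, 0, 0, 0], [0, 0, 0, 0], [0, 0, 0, 0], [0, 0, 0, 0], [0, 0, 0, 0], [0, 0, 0, 0], [0, 0, 0, 0], [0, 0, 0, 0], [0, 0, 0, 0]], "fingers": 27}}

```text
clock: 4.37
tool_pos: [0.5742, -0.053, 0.0526]
orientation: [180.0, 0.0, -178.7]
force: [-0.3, -0.7, -0.8]
opening: 0.0271
```

```bash
cat > look.py <<'E'
import sys,pickle
from plant import *
from h import *
o=get_obs();print({k:np.round(o[k],4) for k in("clock","tool_pos","orientation","force","opening")})
s=snapshot("scene");pickle.dump(s,open(sys.argv[1]+".pkl","wb"))
print(w2px(s,o["tool_pos"]))
cv2.imwrite(f"pics/{sys.argv[1]}.png",cv2.resize(s["image"][130:230,140:290,::-1],None,fx=5,fy=5,interpolation=cv2.INTER_CUBIC))
E
python3 look.py s2
```

```text
{'clock': np.float64(4.3667), 'tool_pos': array([ 0.5742, -0.053 ,  0.0526]), 'orientation': array([ 1.799992e+02,  2.900000e-03, -1.786625e+02]), 'force': array([-0.338 , -0.7299, -0.7878]), 'opening': np.float64(0.0271)}
[[208.69396667 191.07192383]]
```

View pics/s2.png

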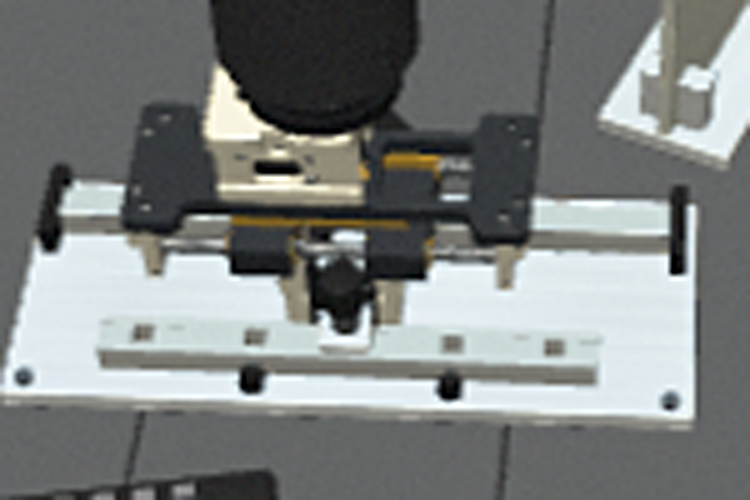

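Fingers straddle the knob (crop x≈310 and 376, knob 313–373), centred. Closing in small steps.

{"fn": "jog_arm", "kwargs": {"commands": [[0, 0, 0, 0], [0, 0, 0, 0], [0, 0, 0, 0], [0, 0, 0, 0], [0, 0, 0, 0], [0, 0, 0, 0], [0, 0, 0, 0], [0, 0, 0, 0], [0, 0, 0, 0], [0, 0, 0, 0]], "fingers": 25}}

```text
clock: 5.25
tool_pos: [0.5742, -0.053, 0.0526]
orientation: [-180.0, 0.0, -178.7]
force: [0.3, -2.6, -0.3]
opening: 0.0249
```

{"fn": "jog_arm", "kwargs": {"commands": [[0, 0, 0, 0], [0, 0, 0, 0], [0, 0, 0, 0], [0, 0, 0, 0], [0, 0, 0, 0], [0, 0, 0, 0], [0, 0, 0, 0], [0, 0, 0, 0], [0, 0, 0, 0], [0, 0, 0, 0]], "fingers": 24}}

```text
clock: 6.08
tool_pos: [0.5741, -0.053, 0.0526]
orientation: [-180.0, -0.0, -178.7]
force: [0.1, -1.5, -0.3]
opening: 0.0242
```

{"fn": "jog_arm", "kwargs": {"commands": [[0, -0.3, 0, 0], [0, -0.4, 0, 0], [0, 0, 0, 0], [0, 0, 0, 0], [0, 0, 0, 0], [0, 0, 0, 0], [0, 0, 0, 0], [0, 0, 0, 0], [0, 0, 0, 0], [0, 0, 0, 0]]}}

```text
clock: 6.92
tool_pos: [0.5742, -0.0537, 0.0526]
orientation: [180.0, 0.0, -178.7]
force: [-0.2, 1.0, 0.6]
opening: 0.024
```

{"fn": "jog_arm", "kwargs": {"commands": [[0, 0, 0, 0], [0, 0, 0, 0], [0, 0, 0, 0], [0, 0, 0, 0], [0, 0, 0, 0], [0, 0, 0, 0], [0, 0, 0, 0], [0, 0, 0, 0], [0, 0, 0, 0], [0, 0, 0, 0]], "fingers": 20}}

```text
clock: 7.75
tool_pos: [0.5742, -0.0537, 0.0526]
orientation: [180.0, 0.0, -178.7]
force: [0.2, 1.6, 0.4]
opening: 0.0231
```

{"fn": "jog_arm", "kwargs": {"commands": [[0, 0, 1, 0], [0, 0, 1.5, 0], [0, 0, 2, 0], [0, 0, 2, 0], [0, 0, 2, 0], [0, 0, 2, 0], [0, 0, 2, 0], [0, 0, 1, 0], [0, 0, 0, 0], [0, 0, 0, 0]]}}

```text
clock: 8.58
tool_pos: [0.5741, -0.0537, 0.066]
orientation: [180.0, -0.0, -178.7]
force: [4.2, 1.0, -11.2]
opening: 0.0233
```

```bash
python3 look.py s3
```

```text
{'clock': np.float64(8.5833), 'tool_pos': array([ 0.5741, -0.0537,  0.066 ]), 'orientation': array([ 1.799965e+02, -7.000000e-03, -1.786677e+02]), 'force': array([  4.1567,   1.0141, -11.1834]), 'opening': np.float64(0.0233)}
[[208.06512875 187.65097836]]
```

View pics/s3.png

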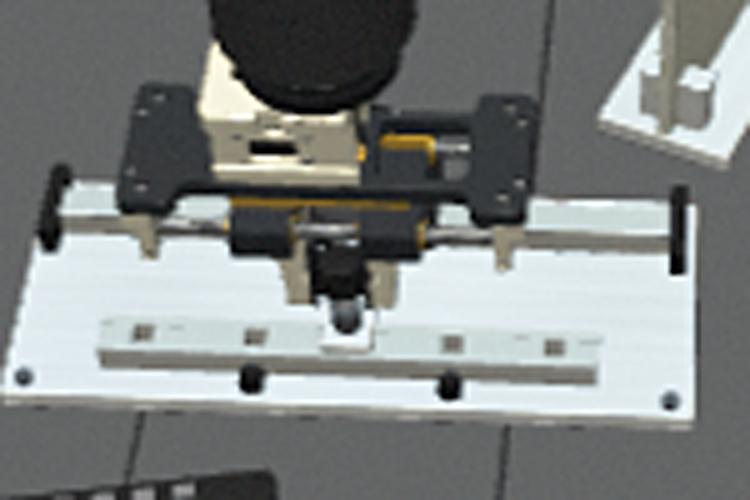

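{"fn": "jog_arm", "kwargs": {"commands": [[0, 0.6, 0, 0], [0, 1.5, 0, 0], [-0.1, 3, 0, 0], [-0.1, 3.5, 0, 0], [-0.1, 3.5, 0, 0], [-0.1, 3.5, 0, 0], [-0.1, 3.5, 0, 0], [-0.1, 3.5, 0, 0], [0, 3, 0, 0], [0, 1.5, 0, 0]]}}

```text
clock: 9.47
tool_pos: [0.5735, -0.0261, 0.0661]
orientation: [180.0, -0.0, -178.6]
force: [4.1, -2.0, -11.4]
opening: 0.0232
```

{"fn": "jog_arm", "kwargs": {"commands": [[-0.1, 3, 0, 0], [-0.1, 3.5, 0, 0], [-0.1, 3.5, 0, 0], [-0.1, 3.5, 0, 0], [-0.1, 3.5, 0, 0], [-0.1, 3.5, 0, 0], [0, 3, 0, 0], [0, 2, 0, 0], [0, 1, 0, 0], [0, 0.6, 0, 0]]}}

```text
clock: 10.3
tool_pos: [0.5729, 0.0007, 0.066]
orientation: [-180.0, -0.0, -178.7]
force: [5.3, -2.3, -10.5]
opening: 0.0237
```

{"fn": "jog_arm", "kwargs": {"commands": [[0, 0, 0, 0], [0, 0, 0, 0], [0, 0, 0, 0], [0, 0, 0, 0], [0, 0, 0, 0], [0, 0, 0, 0], [0, 0, 0, 0], [0, 0, 0, 0], [0, 0, 0, 0], [0, 0, 0, 0]]}}

```text
clock: 11.13
tool_pos: [0.573, 0.0006, 0.066]
orientation: [180.0, 0.0, -178.7]
force: [3.8, 2.3, -11.3]
opening: 0.0233
```

```bash
python3 look.py s4
```

```text
{'clock': np.float64(11.1333), 'tool_pos': array([0.573 , 0.0006, 0.066 ]), 'orientation': array([ 1.799927e+02,  2.000000e-04, -1.786616e+02]), 'force': array([  3.8402,   2.2979, -11.2958]), 'opening': np.float64(0.0233)}
[[229.42997457 188.40994198]]
```

View pics/s4.png

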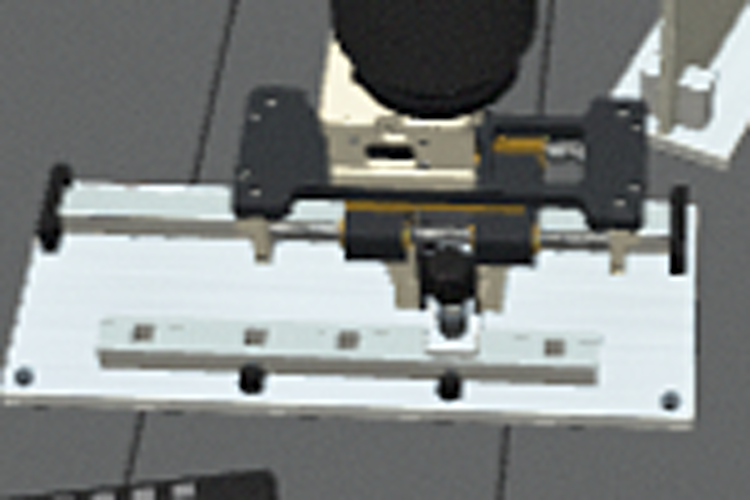

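Run:
```python
import pickle
from h import *
s4=pickle.load(open("s4.pkl","rb"));s0=pickle.load(open("scene0.pkl","rb"))
def dc(im,x,y,r=3):
    u,v=(x+.5)/5-.5+140,(y+.5)/5-.5+130
    g=cv2.cvtColor(im,cv2.COLOR_RGB2GRAY).astype(float);u0,v0=int(round(u)),int(round(v))
    p=g[v0-r:v0+r+1,u0-r:u0+r+1];w=np.clip(np.percentile(p,60)-15-p,0,None)
    yy,xx=np.mgrid[v0-r:v0+r+1,u0-r:u0+r+1];return (w*xx).sum()/w.sum(),(w*yy).sum()/w.sum()
A=[px2w(s0,*dc(s0["image"],x,y),.028) for x,y in((143,332),(255,337),(452,343),(554,347))]
M=px2w(s4,*dc(s4["image"],347,340),.028)
P=np.array(A+[M]);e=(P[3]-P[0]);L=np.linalg.norm(e);e/=L
print(np.round(P,4),(P-P[0])@e/L*.214-.107)
```

```text
[[ 0.5782 -0.1605  0.028 ]
 [ 0.577  -0.102   0.028 ]
 [ 0.5746  0.0008  0.028 ]
 [ 0.5736  0.0535  0.028 ]
 [ 0.5765 -0.0538  0.028 ]] [-0.107      -0.04850927  0.05432235  0.107      -0.00027652]
```

{"fn": "jog_arm", "kwargs": {"commands": [[0, 0, -0.5, 0], [0, 0, -0.5, 0], [0, 0, -0.5, 0], [0, 0, -0.5, 0], [0, 0, -0.4, 0], [0, 0, 0, 0], [0, 0, 0, 0], [0, 0, 0, 0], [0, 0, 0, 0], [0, 0, 0, 0]]}}

```text
clock: 12.02
tool_pos: [0.573, 0.0005, 0.0637]
orientation: [180.0, 0.0, -178.7]
force: [4.0, 2.3, -10.9]
opening: 0.0229
```

{"fn": "jog_arm", "kwargs": {"commands": [[0, 0, 0, 0], [0, 0, 0, 0], [0, 0, 0, 0], [0, 0, 0, 0], [0, 0, 0, 0], [0, 0, 0, 0], [0, 0, 0, 0], [0, 0, 0, 0], [0, 0, 0, 0], [0, 0, 0, 0]], "fingers": 30}}

```text
clock: 12.85
tool_pos: [0.573, 0.0005, 0.0637]
orientation: [-180.0, -0.0, -178.7]
force: [-0.1, -0.2, 0.4]
opening: 0.0303
```

```bash
python3 look.py s5
```

```text
{'clock': np.float64(12.85), 'tool_pos': array([5.73e-01, 5.00e-04, 6.37e-02]), 'orientation': array([-1.799972e+02, -3.000000e-03, -1.786635e+02]), 'force': array([-0.0661, -0.2144,  0.43  ]), 'opening': np.float64(0.0303)}
[[229.40859266 189.01136648]]
```

View pics/s5.png

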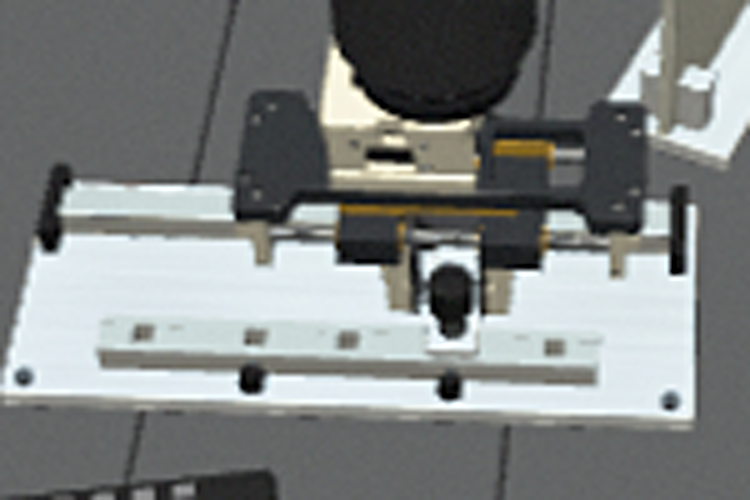

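The knob dropped (crop y 260–320, sleeve mostly hidden as at the start). Opening wider, backing off, and checking numerically.

{"fn": "jog_arm", "kwargs": {"commands": [[0, 0, 0, 0], [0, 0, 0, 0], [0, 0, 0, 0], [0, 0, 0, 0], [0, 0, 0, 0], [0, 0, 3, 0], [0, 0, 8, 0], [0, 0, 12, 0], [0, 0, 12, 0], [0, 0, 12, 0]], "fingers": 60}}

```text
clock: 13.73
tool_pos: [0.5731, 0.0005, 0.1119]
orientation: [-180.0, 0.0, -178.7]
force: [-0.0, 1.0, 0.9]
opening: 0.06
```

{"fn": "jog_arm", "kwargs": {"commands": [[0, 0, 15, 0], [0, 0, 15, 0], [0, -10, 15, 0], [0, -20, 10, 0], [0, -25, 10, 0], [0, -30, 0, 0], [0, -30, 0, 0], [0, -30, 0, 0], [0, -30, 0, 0], [0, -20, 0, 0]]}}

```text
clock: 14.57
tool_pos: [0.5727, -0.1968, 0.1766]
orientation: [-180.0, 0.0, -178.7]
force: [0.6, -0.4, -0.0]
opening: 0.06
```

{"fn": "jog_arm", "kwargs": {"commands": [[-10, -20, 0, 0], [-10, -30, 0, 0], [-10, -30, 0, 0], [-10, -30, 0, 0], [-10, -30, 0, 0], [-10, -20, 0, 0], [-10, -10, 0, 0], [0, 0, 0, 0], [0, 0, 0, 0], [0, 0, 0, 0]]}}

```text
clock: 15.4
tool_pos: [0.5032, -0.364, 0.1762]
orientation: [-180.0, 0.0, -178.7]
force: [-0.1, 0.2, 0.6]
opening: 0.06
```

```bash
python3 look.py s6
python3 - <<'E'
import pickle
from plant import *
from h import *
t=snapshot("top");pickle.dump(t,open("top6.pkl","wb"));cv2.imwrite("pics/top6.png",t["image"][:,:,::-1])
s0=pickle.load(open("scene0.pkl","rb"));s=pickle.load(open("s6.pkl","rb"))
# synthetic: knob patch of start matched in the new image
tm=s0["image"][176:200,200:217]
r=cv2.matchTemplate(s["image"][165:215,180:260],tm,cv2.TM_CCOEFF_NORMED);_,m,_,l=cv2.minMaxLoc(r);print("match",m,(l[0]+180,l[1]+165))
e=np.array([-.0217,.9998,0])
p0=np.array([.5755,-.053,.069])
for d in(.0540,.0545):
  for h in(0,.01): print(d,h,w2px(s,p0+e*d+[0,0,h])-w2px(s,p0)+[200,176])
E
```

```text
{'clock': np.float64(15.4), 'tool_pos': array([ 0.5032, -0.364 ,  0.1762]), 'orientation': array([-1.799936e+02,  3.480000e-02, -1.786517e+02]), 'force': array([-0.0814,  0.1864,  0.5594]), 'opening': np.float64(0.06)}
[[ 84.31541006 130.78177222]]
match 0.9305016398429871 (221, 177)
0.054 0 [[221.2999882 176.7505564]]
0.054 0.01 [[221.15622548 174.18281943]]
0.0545 0 [[221.49743935 176.75751407]]
0.0545 0.01 [[221.35488982 174.18979238]]
```

View pics/s6.png

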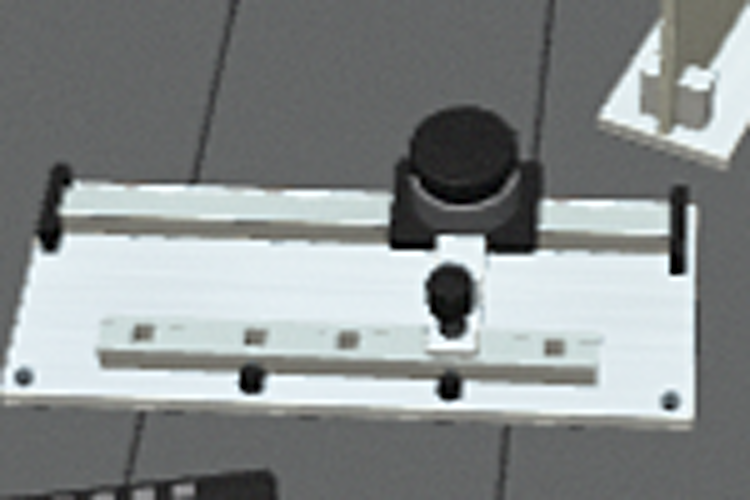

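View pics/top6.png

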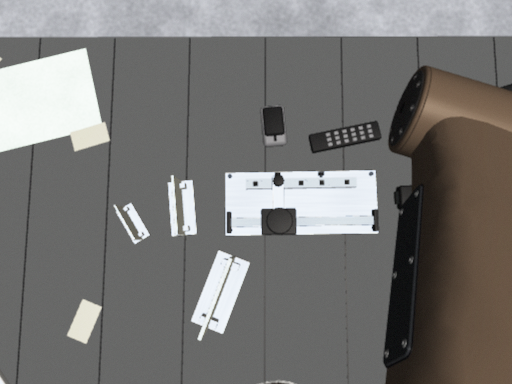

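```bash
python3 -c "
from plant import *
print(get_obs()['force']);print(close_job())"
```

```text
[0.27888875 0.00354165 0.05059627]
the job is handed in; nothing more can be done
None
```

The rangefinder is now one hole closer to the board, with the pin down in the next hole on that side, and the job is handed in. It took about 15.4 s.

- **Move:** I pinched the knob and pulled it up about 13.4 mm. I then slid the carriage 54.3 mm in the rail's +y direction, towards the middle-sized board. I lowered the knob 2.4 mm, which kept the pin just clear of the strip, and opened the fingers so the spring dropped it.
- **Pin home:** The knob in the scene picture matched at image row 177. A home pin should show at row 176.75 and one resting on the strip at about 174.2. Its sideways position also fits the 54 mm hole, to within half a pixel.
- **Forces:** The tool read about 11 N downwards while the plunger was lifted, which agrees with the spring. While centring the fingers, 2.6 N sideways showed the grip was slightly off, so I shifted it 0.7 mm before gripping. The force on the pin itself can't be read directly.
- **Surroundings:** The board, mouse and remote look unmoved in the last top picture. The arm hid most of the adapter there, so I didn't confirm it by eye; the tool passed no lower than about 175 mm there. The gripper is open and touching nothing, with the tool force near zero.

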